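# Set the sandwich warmer's heat lever to green

### The job

Two identical white warming plates stand on the counter. Turn the heat lever of the one that carries the flat steel sandwich container to its green mark, and let go of it. Leave the other warmer's lever as it is and do not shift the sandwich container.

Things in the scene. Friction and masses are not known exactly. Their poses are not given: they have to be found in the camera images.
- sandwich_warmer: White warming plate under the steel container, fixed, 300 x 190 x 45 mm. Origin: centre of underside, at counter height; x runs from lever end to heated end (away from the robot at yaw 0), z up. The lever's vertical pivot: x = -35, y = 0 mm. Flat marks 97 mm from the pivot: blue, yellow, green, red at lever values 0, 0.65, 1.30, 1.95. The other warmer is identical, with a blue canister on it.
- sandwich_lever (a joint): Heat lever angle, rad, 0 to 1.95; sweeps level, counter-clockwise from above as it grows. At q it points from the pivot along angle pi - 1 + q in the warmer's x, y (q = 1: along -x); green mark at 1.30. Grip: upright black round post, 16 mm thick, 70 mm from the pivot, free from 61 to 105 mm above the counter. Arm 84 mm long. About 2 N of friction at the post holds it; no spring or detents.
- canister_lever_knob (a point): Centre of the top of the black lever post on the other warmer, 105 mm above the counter. To be left where it is.
- sandwich_box: Closed flat stainless steel sandwich container, 111 (x) x 161 (y) x 52 mm, loose, about 0.35 kg, standing in the middle of the heated plate of the sandwich warmer (underside 48 mm above the counter). Origin: centre of its underside. To stay where it is.

How it is judged:
By the outcome, as a careful person would: the job done as asked, in the order asked, and still so for the second after the job is handed in, with the robot touching nothing.
It also fails if it takes over 35 s, if anything falls off the work surface, if the arm or the gripper's body presses on something with over 40 N, if the wrist force passes 120 N, or if a joint passes its speed limit or range.

### The arm

A 6-joint arm with a two-finger parallel gripper is mounted at the origin on the work surface. World frame = base frame: x ahead of the robot, y to its left, z up, the work surface at z = 0. Lengths are in m, angles in rad, forces in N, time in s.
With the tool pointing down it reaches from about 0.4 to 0.825 m from the base axis. Payload 7 kg.
Tool frame: the origin (TCP) lies at the very end of the fingers, on their centre line; the grasp point (between the pads) lies arm.hold_point_z behind it (arm.hold_point_z is the distance from the TCP to the grasp point, in m); z points along the fingers, y is the line along which they close (so a half turn about z gives the same grasp; the last joint's range is limited). The gripper opens to 88 mm and grips with 3 to 60 N. Pads are 19 mm wide; open, the fingers measure 130 mm over their backs; the gripper's body (78 mm by 193 mm) begins 47 mm behind the grasp point.
Start: joints at [-1.005, 0.359, 0.012, 0, -1.224, -0.288], TCP at [0.185, -0.649, 0.227] pointing down, gripper open.
Joint ranges: [-3.07, 3.07], [-1.43, 2.12], [-1.02, 1.25], [-3.03, 1.67], [-3.05, -0], [-3.03, 3.03]. Speed limits (rad/s): [2.39, 2.39, 3.01, 3.14, 3.14, 3.14].

### API

Orientations are given as [roll, pitch, yaw] about the fixed x, y, z axes, in that order (R = Rz(yaw) Ry(pitch) Rx(roll)).
In Python, from station import arm, imaging, get_state, job_done gives the robot as it stands (arm), with the cameras (imaging), the readings as plain functions and the job as plain functions.
- The arm moves only by the tool nudge_tcp, called after ">>>" as name([rows], argument=value, ...), one row to a line, values as JSON. Schema: {"type":"object","properties":{"ticks":{"type":"array","items":{"type":"object","properties":{"finger_gap":{"type":"number"},"x":{"type":"number"},"y":{"type":"number"},"z":{"type":"number"},"yaw":{"type":"number"}},"additionalProperties":false,"required":["finger_gap"]},"minItems":1,"maxItems":20},"force":{"type":"number"},"only":{"type":"string"},"quiet":{"type":"boolean"},"lines":{"type":"string"}},"required":["ticks"],"additionalProperties":false}. ticks is a list of rows, 1 to 20 of them, each an object with the fields finger_gap (the finger opening in m), x, y, z (the shift in m), yaw (a turn about the tool's z in rad); a field left out counts as zero (the opening has to be given); each row is the pose to reach, as a shift and turn from the pose commanded when the call began, along the tool's axes at that moment; what a row does not reach only later rows make up. A row lasts 1/12 s, in which the tool goes at most 0.0417 m and 0.125 rad, less where a joint would pass 70% of its speed; a pose out of reach is approached as far as the arm can. The fingers move at their own pace and stop on an object; force is the grip in N (left out, the last holds). Time passes only in rows, so rows that do not move let the fingers close. The tool returns the time, the measured TCP pose, the force, the opening and the grip force at its end. only (a regular expression) keeps the lines of the reply that match it, lines (a string "A,B") keeps lines A to B, and quiet returns only ok. Input that does not fit is refused with a message, and nothing moves.
- get_state(): the state, without advancing time (a new reading comes with each control period).
- imaging.grab_frame(name): name is "scene" or "top" or "wrist"; returns the picture (480x640x3 uint8, red, green, blue); there is no depth.
- imaging.camera_params(name): a dict with "fx", "fy", "cx", "cy" (pixels), "D" ([k1, k2, p1, p2, k3] as OpenCV has them; the pictures are not rectified), "T" (4x4, takes a point from camera to world coordinates); the wrist camera has in their place "hand_eye" (4x4, takes a point from camera to tool coordinates, whose origin is the TCP and whose axes are the flange's). Camera axes: x right, y down, z forward; pixel columns grow to the right and rows downward; lengths in m; the calibration is good to about 2 mm. A picture is of the moment at which its call begins: read the wrist's pose just before it. camera_params takes no time and is no camera call.
- job_done(): hands the job in; it is judged then, once.
The state is a dict: "t": time; "q": joint angles; "qd": joint speeds; "joint_efforts": joint torques, N m; "eef_pos": TCP position; "ee_rot": TCP orientation; "force": force on the tool from outside, world axes, zero at the start; "moment": the same for the moment, N m; "width": finger opening in m; "gripper_force": force on a finger pad.
Only numpy, scipy, OpenCV 4.12 (cv2) and the standard library are available. Lean on these libraries where they do the work, as an engineer would, in place of code of your own. Each camera call takes 0.05 s, during which the arm holds its last target. There are 200 camera calls.

## Working session

There is one attempt and no reset: what is moved stays moved. The work goes in short steps, Python scripts to look and compute and a tool call to move; the robot and the scene stay as the last step left them, time stands still between calls to the robot, and variables do not carry over. Pictures are saved under pics/ and viewed, at most 10 in all, crops included, and the job is handed in when it is done.

```bash
ls; mkdir -p pics; python3 - <<'E'
from station import arm, imaging, get_state, job_done
import cv2,numpy as np
for n in ("scene","top"):
    cv2.imwrite(f"pics/{n}0.png",imaging.grab_frame(n)[:,:,::-1])
    p=imaging.camera_params(n);print(n,p['fx'],np.round(p['T'],3).tolist())
s=get_state();print(s['t'],s['eef_pos'],s['ee_rot'],s['width'],arm.hold_point_z)
E
```

```text
pics
station.py
scene 531.8834179710419 [[-0.234, 0.628, -0.742, 1.287], [0.972, 0.165, -0.168, 0.203], [0.017, -0.761, -0.649, 0.682], [0.0, 0.0, 0.0, 1.0]]
top 452.24260073218187 [[0.019, -0.99, 0.143, 0.499], [-1.0, -0.022, -0.018, 0.038], [0.021, -0.142, -0.99, 0.767], [0.0, 0.0, 0.0, 1.0]]
0.1 [ 0.18497014 -0.64870725  0.22570257] [ 3.14008016e+00 -1.54107238e-04 -2.86393168e+00] 0.08745160270494819 0.0188
```

View pics/top0.png

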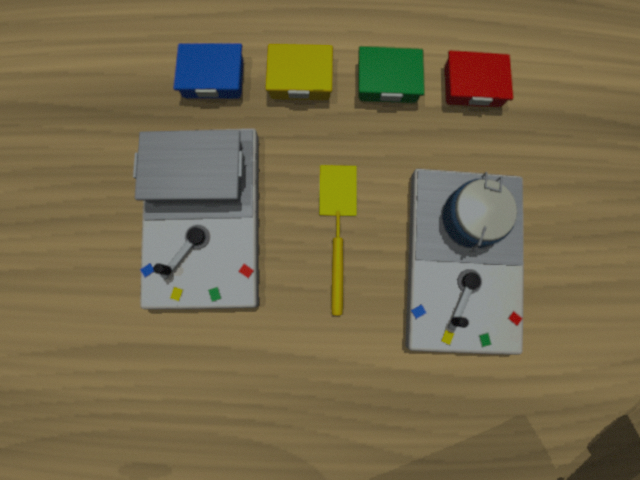

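View pics/scene0.png

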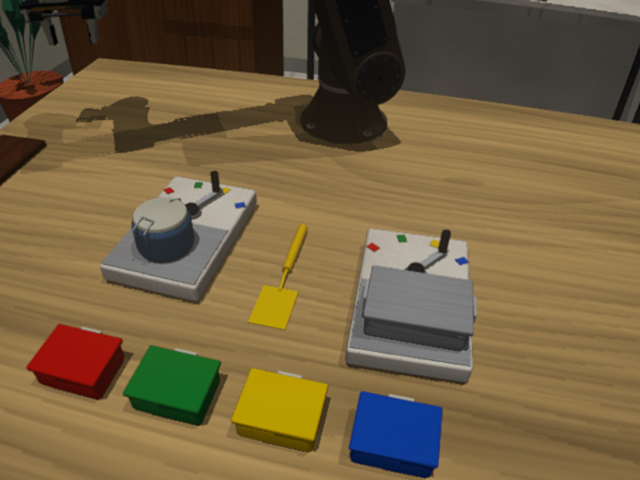

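The steel box is on the warmer at the left of the top picture (about 200,220). Its lever post is at about (162,269), near blue, and green is at (215,294). I'll enlarge both views.

```bash
python3 - <<'E'
import cv2
a=cv2.imread('pics/top0.png')[215:315,130:265];cv2.imwrite('pics/topc.png',cv2.resize(a,None,fx=5.5,fy=5.5,interpolation=2))
a=cv2.imread('pics/scene0.png')[220:300,350:490];cv2.imwrite('pics/scc.png',cv2.resize(a,None,fx=5.5,fy=5.5,interpolation=2))
E
```

```text
(no output)
```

View pics/topc.png

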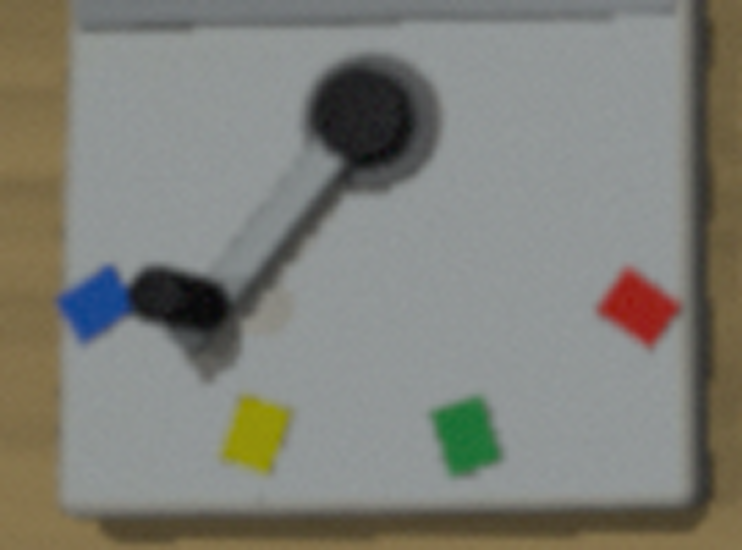

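View pics/scc.png

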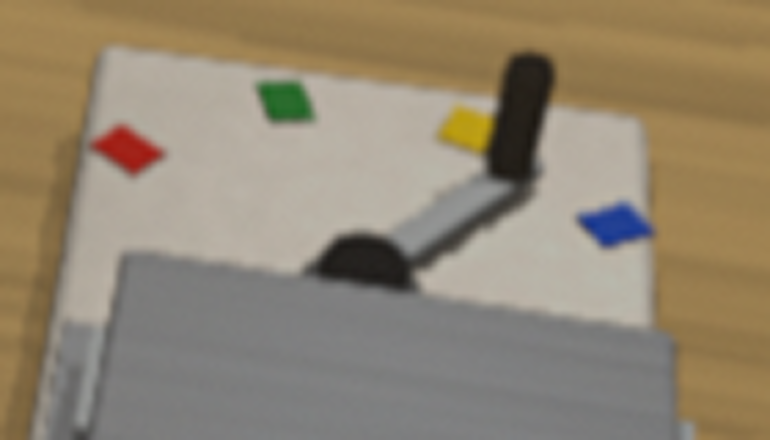

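Top crop: blue (97,304), yellow (257,434), green (466,436), red (640,308), post top (155,292). Scene crop: red (128,150), green (286,101), blue (616,224), post top (529,68). I'll triangulate these.

```bash
cat > h.py <<'E'
from station import arm, imaging, get_state, job_done
import cv2,numpy as np
def ray(n,uv,T=None):
    p=imaging.camera_params(n);K=np.array([[p['fx'],0,p['cx']],[0,p['fy'],p['cy']],[0,0,1]])
    x=cv2.undistortPoints(np.array([[uv]],float),K,np.array(p['D']))[0,0]
    T=p['T'] if T is None else T; T=np.array(T)
    d=T[:3,:3]@[x[0],x[1],1];return T[:3,3],d/np.linalg.norm(d)
def tri(rs):
    A=0;b=0
    for c,d in rs:
        P=np.eye(3)-np.outer(d,d);A=A+P;b=b+P@c
    X=np.linalg.solve(A,b);return X,[np.linalg.norm((np.eye(3)-np.outer(d,d))@(X-c)) for c,d in rs]
def atz(r,z): return r[0]+r[1]*(z-r[0][2])/r[1][2]
def fit(B,zw=None):
    # marks -> warmer pose: least squares on xy
    from scipy.optimize import least_squares
    qs=dict(blue=0,yellow=.65,green=1.3,red=1.95)
    L={k:np.array([-.035+.097*np.cos(np.pi-1+q),.097*np.sin(np.pi-1+q)]) for k,q in qs.items()}
    R=lambda a:np.array([[np.cos(a),-np.sin(a)],[np.sin(a),np.cos(a)]])
    f=lambda v:np.concatenate([R(v[2])@L[k]+v[:2]-B[k][:2] for k in B])
    s=least_squares(f,[.5,.2,0]);return s.x,s.fun,R
E
python3 - <<'E'
from h import *
t=lambda u,v:((u+.5)/5.5-.5+130,(v+.5)/5.5-.5+215)
s=lambda u,v:((u+.5)/5.5-.5+350,(v+.5)/5.5-.5+220)
T=dict(blue=t(97,304),yellow=t(257,434),green=t(466,436),red=t(640,308),post=t(155,292))
S=dict(blue=s(616,224),green=s(286,101),red=s(128,150),post=s(529,68))
for k in S:print(k,*tri([ray('top',T[k]),ray('scene',S[k])]))
M=lambda n,D:{k:atz(ray(n,D[k]),.0455) for k in D if k!='post'}
for n,D in(('top',T),('scene',S)):
    v,r,R=fit(M(n,D));piv=R(v[2])@[-.035,0]+v[:2]
    p=atz(ray(n,D['post']),.105)
    d=R(-v[2])@(p[:2]-piv);q=np.arctan2(d[1],d[0])%(2*np.pi)-np.pi+1
    a=np.pi-1+1.3+v[2]
    print(n,v,np.abs(r).max(),'piv',piv,'post',p,'r',np.hypot(*d),'q',q,'goal',piv+.07*np.array([np.cos(a),np.sin(a)]))
E
```

```text
blue [0.54401887 0.31538092 0.04575392] [np.float64(0.0012948651219351513), np.float64(0.0012948651219351038)]
green [0.50867524 0.20346422 0.04544352] [np.float64(0.0011923886363499787), np.float64(0.001192388636349927)]
red [0.54697555 0.15459235 0.04503294] [np.float64(0.0013959112853763154), np.float64(0.0013959112853763078)]
post [0.54408836 0.27682576 0.10377539] [np.float64(0.0008797069776648543), np.float64(0.0008797069776648953)]
top [0.63512704 0.23617774 0.04339788] 0.0002559657414039074 piv [0.60015999 0.23465929] post [0.54412352 0.27546353 0.105     ] r 0.06931862400101436 q 0.3272173026012948 goal [0.53424687 0.21109109]
scene [0.63436311 0.23946554 0.04960975] 0.00015838575128962473 piv [0.59940617 0.23772991] post [0.54515631 0.2775243  0.105     ] r 0.06728032260318982 q 0.3175076825426695 goal [0.53364072 0.21375273]
```

>>> nudge_tcp([
  {"finger_gap": 0.06, "x": -0.426, "y": 0.346, "yaw": 0.278},
  {"finger_gap": 0.06, "x": -0.426, "y": 0.346, "yaw": 0.278},
  {"finger_gap": 0.06, "x": -0.426, "y": 0.346, "yaw": 0.278},
  {"finger_gap": 0.06, "x": -0.426, "y": 0.346, "yaw": 0.278},
  {"finger_gap": 0.06, "x": -0.426, "y": 0.346, "yaw": 0.278},
  {"finger_gap": 0.06, "x": -0.426, "y": 0.346, "yaw": 0.278},
  {"finger_gap": 0.06, "x": -0.426, "y": 0.346, "yaw": 0.278},
  {"finger_gap": 0.06, "x": -0.426, "y": 0.346, "yaw": 0.278},
  {"finger_gap": 0.06, "x": -0.426, "y": 0.346, "yaw": 0.278},
  {"finger_gap": 0.06, "x": -0.426, "y": 0.346, "yaw": 0.278},
  {"finger_gap": 0.06, "x": -0.426, "y": 0.346, "yaw": 0.278},
  {"finger_gap": 0.06, "x": -0.426, "y": 0.346, "yaw": 0.278},
  {"finger_gap": 0.06, "x": -0.426, "y": 0.346, "yaw": 0.278},
  {"finger_gap": 0.06, "x": -0.426, "y": 0.346, "yaw": 0.278},
  {"finger_gap": 0.06, "x": -0.599, "y": 0.792, "yaw": 0.278},
  {"finger_gap": 0.06, "x": -0.599, "y": 0.792, "yaw": 0.278},
  {"finger_gap": 0.06, "x": -0.599, "y": 0.792, "yaw": 0.278},
  {"finger_gap": 0.06, "x": -0.599, "y": 0.792, "yaw": 0.278},
  {"finger_gap": 0.06, "x": -0.599, "y": 0.792, "yaw": 0.278},
  {"finger_gap": 0.06, "x": -0.599, "y": 0.792, "yaw": 0.278},
], force=20)

```text
t: 1.77
eef_pos: [0.5224, 0.0512, 0.2265]
ee_rot: [3.142, -0.0, 3.141]
force: [0.6, 0.6, -1.0]
width: 0.06
gripper_force: 0.0
```

>>> nudge_tcp([
  {"finger_gap": 0.06, "x": -0.022, "y": 0.225},
  {"finger_gap": 0.06, "x": -0.022, "y": 0.225},
  {"finger_gap": 0.06, "x": -0.022, "y": 0.225},
  {"finger_gap": 0.06, "x": -0.022, "y": 0.225},
  {"finger_gap": 0.06, "x": -0.022, "y": 0.225},
  {"finger_gap": 0.06, "x": -0.022, "y": 0.225},
  {"finger_gap": 0.06, "x": -0.022, "y": 0.225},
  {"finger_gap": 0.06, "x": -0.022, "y": 0.225},
])

```text
t: 2.43
eef_pos: [0.5445, 0.275, 0.2256]
ee_rot: [-3.14, -0.001, -3.14]
force: [-0.5, -0.8, -0.8]
width: 0.0597
gripper_force: 0.0
```

```bash
python3 - <<'E'
from h import *
s=get_state();print(s['eef_pos'].tolist(),s['ee_rot'].tolist(),s['t'])
a=imaging.grab_frame('wrist')[:,:,::-1];cv2.imwrite('pics/w1.png',a)
E
```

```text
[0.5445214002471169, 0.27497413471522947, 0.2255702619370499] [-3.140414755861129, -0.0014266957252142554, -3.1402298452631925] 2.4333
```

View pics/w1.png

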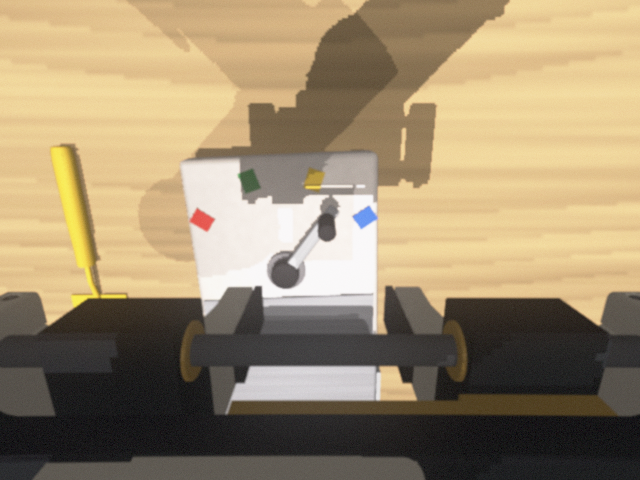

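The wrist picture shows the marks: red (202,219), green (249,181), yellow (314,178), blue (365,217). The post is near (327,228) and the hub at (286,270). I'll cross-check this against the pose estimate.

```bash
python3 - <<'E'
from h import *
from scipy.spatial.transform import Rotation as Ro
p=imaging.camera_params('wrist')
Tt=np.eye(4);Tt[:3,:3]=Ro.from_euler('xyz',[-3.1404,-.0014,-3.1402]).as_matrix();Tt[:3,3]=[.5445,.2750,.2256]
T=Tt@np.array(p['hand_eye']);print(np.round(T,3))
K=np.array([[p['fx'],0,p['cx']],[0,p['fy'],p['cy']],[0,0,1]]);C=np.linalg.inv(T)
D=dict(red=(202,219.5),green=(249,181),yellow=(314.5,178),blue=(365,217))
v,r,R=fit({k:atz(ray('wrist',D[k],T),.0455) for k in D});piv=R(v[2])@[-.035,0]+v[:2]
print(v,np.abs(r).max(),'piv',piv)
for z in(.061,.105):
    x=np.array([.5445,.2765,z]);print(z,cv2.projectPoints(x,cv2.Rodrigues(C[:3,:3])[0],C[:3,3],K,np.array(p['D']))[0].ravel())
E
python3 - <<'E'
import cv2
a=cv2.imread('pics/w1.png')[150:300,180:390];cv2.imwrite('pics/w1c.png',cv2.resize(a,None,fx=3.8,fy=3.8,interpolation=2))
E
```

```text
[[-0.001  0.954  0.3    0.464]
 [ 1.     0.002 -0.001  0.275]
 [-0.002  0.3   -0.954  0.383]
 [ 0.     0.     0.     1.   ]]
[0.63491524 0.23819585 0.04579759] 0.0010082588835340633 piv [0.59995194 0.2365935 ]
0.061 [325.46919132 221.01454315]
0.105 [325.69854361 234.0927211 ]
```

View pics/w1c.png

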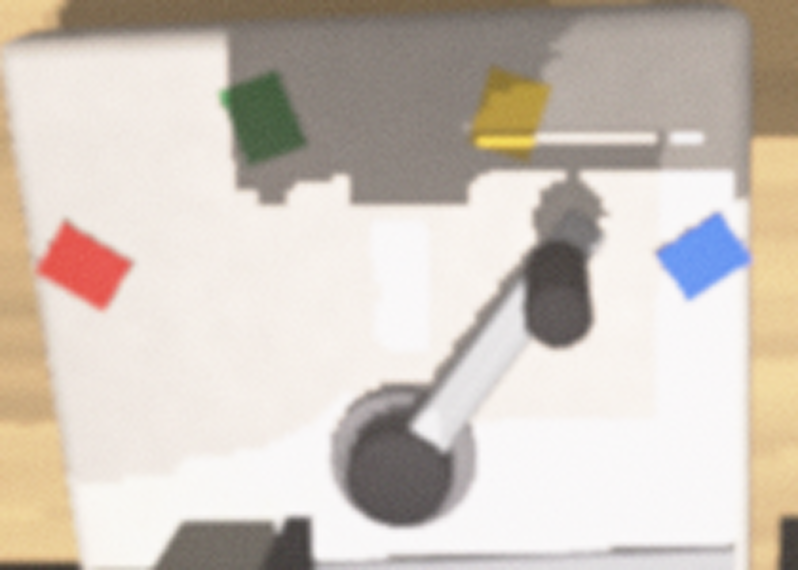

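Three views agree: pivot (0.600, 0.236), post (0.544, 0.277), q ≈ 0.32. Next I descend and close on the post.

>>> nudge_tcp([
  {"finger_gap": 0.06, "x": 0.001, "y": 0.002, "z": 0.04},
  {"finger_gap": 0.06, "x": 0.001, "y": 0.002, "z": 0.08},
  {"finger_gap": 0.06, "x": 0.001, "y": 0.002, "z": 0.12},
  {"finger_gap": 0.06, "x": 0.001, "y": 0.002, "z": 0.14},
  {"finger_gap": 0.06, "x": 0.001, "y": 0.002, "z": 0.157},
  {"finger_gap": 0.06, "x": 0.001, "y": 0.002, "z": 0.157},
  {"finger_gap": 0.06, "x": 0.001, "y": 0.002, "z": 0.157},
  {"finger_gap": 0.06, "x": 0.001, "y": 0.002, "z": 0.157},
])

```text
t: 3.15
eef_pos: [0.5448, 0.2761, 0.0711]
ee_rot: [3.141, 0.002, 3.141]
force: [0.7, 0.5, -0.2]
width: 0.0606
gripper_force: 0.0
```

>>> nudge_tcp([
  {"finger_gap": 0.01},
  {"finger_gap": 0.01},
  {"finger_gap": 0.01},
  {"finger_gap": 0.01},
  {"finger_gap": 0.01},
  {"finger_gap": 0.01},
  {"finger_gap": 0.01},
  {"finger_gap": 0.01},
  {"finger_gap": 0.01},
  {"finger_gap": 0.01},
], force=20)

```text
t: 3.98
eef_pos: [0.5438, 0.2768, 0.0695]
ee_rot: [3.141, -0.0, 3.142]
force: [-2.9, 3.3, 0.9]
width: 0.0151
gripper_force: 20.0
```

>>> nudge_tcp([
  {"finger_gap": 0.01, "x": 0.003, "y": -0.005},
  {"finger_gap": 0.01, "x": 0.0059, "y": -0.0097},
  {"finger_gap": 0.01, "x": 0.008, "y": -0.015},
  {"finger_gap": 0.01, "x": 0.0102, "y": -0.0202},
  {"finger_gap": 0.01, "x": 0.0116, "y": -0.0258},
  {"finger_gap": 0.01, "x": 0.0127, "y": -0.0313},
  {"finger_gap": 0.01, "x": 0.0132, "y": -0.037},
  {"finger_gap": 0.01, "x": 0.0134, "y": -0.0427},
  {"finger_gap": 0.01, "x": 0.0129, "y": -0.0485},
  {"finger_gap": 0.01, "x": 0.0122, "y": -0.054},
  {"finger_gap": 0.01, "x": 0.0109, "y": -0.0595},
  {"finger_gap": 0.01, "x": 0.0092, "y": -0.065},
  {"finger_gap": 0.01, "x": 0.0092, "y": -0.065},
  {"finger_gap": 0.01, "x": 0.0092, "y": -0.065},
])

```text
t: 5.15
eef_pos: [0.5348, 0.2112, 0.0698]
ee_rot: [-3.141, 0.0, 3.141]
force: [-0.8, 0.2, 2.4]
width: 0.0158
gripper_force: 20.0
```

```bash
python3 - <<'E'
from h import *
s=get_state();print(s['eef_pos'],s['force'],s['gripper_force'])
d=s['eef_pos'][:2]-[.5998,.2362];print(np.hypot(*d),np.arctan2(d[1],d[0])%(2*np.pi)-np.pi+1-.0465)
E
```

```text
[0.53484717 0.21118464 0.06975576] [-0.84160084  0.24793072  2.42772018] 20.000556707382202
0.06960343196241837 1.3211230915245191
```

>>> nudge_tcp([
  {"finger_gap": 0.06},
  {"finger_gap": 0.06},
  {"finger_gap": 0.06},
  {"finger_gap": 0.06},
  {"finger_gap": 0.06},
  {"finger_gap": 0.06},
  {"finger_gap": 0.06, "z": -0.04},
  {"finger_gap": 0.06, "z": -0.08},
  {"finger_gap": 0.06, "z": -0.12},
  {"finger_gap": 0.06, "z": -0.15},
  {"finger_gap": 0.06, "z": -0.15},
  {"finger_gap": 0.06, "z": -0.15},
])

```text
t: 6.15
eef_pos: [0.5355, 0.2121, 0.222]
ee_rot: [3.139, 0.004, 3.141]
force: [-0.0, 0.4, -1.4]
width: 0.0601
gripper_force: 0.0
```

```bash
python3 - <<'E'
from h import *
s=get_state();print(s['eef_pos'].tolist(),s['ee_rot'].tolist(),s['t'])
a=imaging.grab_frame('wrist')[:,:,::-1];cv2.imwrite('pics/w2.png',a)
a=a[140:290,200:410]
cv2.imwrite('pics/w2c.png',cv2.resize(a,None,fx=3.8,fy=3.8,interpolation=2))
E
```

```text
[0.5355350162884437, 0.21207619891643575, 0.22195466642837006] [3.138576608199313, 0.003583823306286593, 3.14144143986093] 6.15
```

View pics/w2c.png

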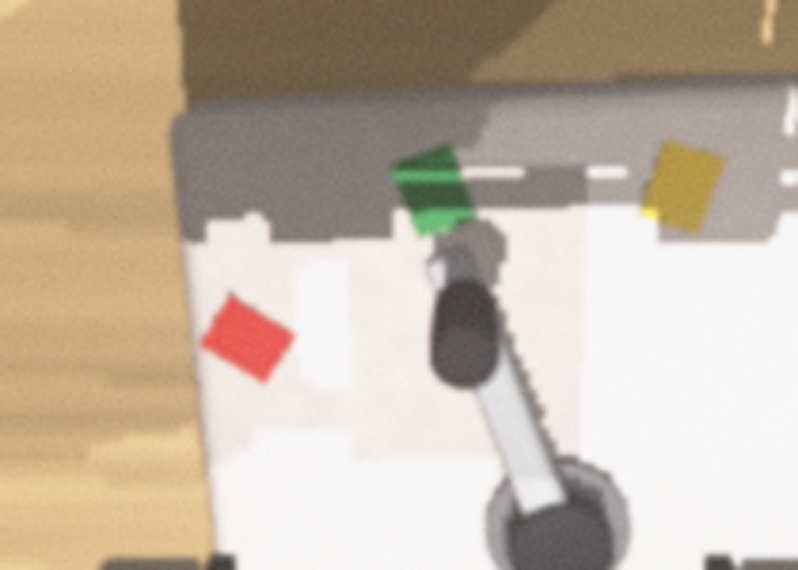

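The post now lines up with green: post top at crop (464,354), green (434,190), yellow (683,187), red (248,338). I'll compute the angle.

```bash
python3 - <<'E'
from h import *
from scipy.spatial.transform import Rotation as Ro
p=imaging.camera_params('wrist')
for rot in ([3.1386,.0036,3.1414],[np.pi,0,np.pi]):
    Tt=np.eye(4);Tt[:3,:3]=Ro.from_euler('xyz',rot).as_matrix();Tt[:3,3]=[.5355,.2121,.222]
    T=Tt@np.array(p['hand_eye']);c=lambda u,v:((u+.5)/3.8-.5+200,(v+.5)/3.8-.5+140)
    D=dict(red=c(248,338),green=c(434,190),yellow=c(683,187))
    v,r,R=fit({k:atz(ray('wrist',D[k],T),.0455) for k in D});piv=R(v[2])@[-.035,0]+v[:2]
    x=atz(ray('wrist',c(464,354),T),.105)[:2]
    for P,yaw in((piv,v[2]),(np.array([.5998,.2362]),.0465)):
        d=x-P;print(P,yaw,x,np.hypot(*d),np.arctan2(d[1],d[0])%(2*np.pi)-np.pi+1-yaw)
E
```

```text
[0.60026131 0.23583357] 0.039735766274737856 [0.53393591 0.21085946] 0.07087146053380175 1.3203835980667293
[0.5998 0.2362] 0.0465 [0.53393591 0.21085946] 0.07057067803209371 1.3207822344056197
[0.5996288  0.23532965] 0.04022483586896994 [0.53351803 0.21050899] 0.07061656568860794 1.318931967879557
[0.5998 0.2362] 0.0465 [0.53351803 0.21050899] 0.07108676009411594 1.3232727345624045
```

```bash
python3 -c "
from station import arm, imaging, get_state, job_done
print(job_done())"
```

```text
the job is handed in; nothing more can be done
None
```

The sandwich warmer's lever is set to its green mark (about 1.32 rad measured, against 1.30) and released; the arm stayed clear of the other warmer's lever and the container, though I took no final picture of either, and the job is handed in.

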